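# Strip a lathe tool post into its parts nests

### The job

The lathe tool post stands on the bench as a stack of four steel parts. Take it apart from the top down, one part at a time, and lay each part flat in the empty black-rimmed nest of its own outline: nut in the hexagon, collar in the circle, turret in the square, riser in the oblong. Keep every part the right way up, lower it into its nest rather than dropping it, and leave all four parts lying in their nests.

Things in the scene. Friction and masses are not known exactly. Their poses are not given: they have to be found in the camera images.
- nut: bright steel hexagonal clamp nut with a dark hole, top of the stack; 30 mm across flats, 35 mm across corners, 24 mm high, about 0.1 kg. Origin: centre of its underside; z up; one pair of opposite flats faces along +x and -x, the others every 60 degrees
- collar: dark steel round collar directly under the nut; 44 mm outside diameter, 20 mm bore, 24 mm high, about 0.18 kg. Origin: centre of its underside; z up
- turret: bright steel square tool turret with a recessed waist all round and four small dark screw holes at its top corners, directly under the collar; 54 x 54 mm, 32 mm high, about 0.5 kg; it can be gripped on its sides at any height, as a plain block. Origin: centre of its underside; z up; sides square to x and y
- riser: dark steel oblong riser block with a dark bolt hole at each end, bottom of the stack, standing on the bench directly under the turret; 90 mm along its x, 58 mm along its y, 24 mm high, about 0.7 kg. Origin: centre of its underside; z up
- nest_hex: fixed shallow nest, regular hexagon, 52 mm across flats inside, 60 mm outside, with a black plastic rim and a tan cork floor; its floor is 3 mm above the bench and a rim 4 mm thick rises to 8 mm above the bench. Origin: centre of its underside, at bench height; z up; one pair of opposite sides faces +x and -x. For the nut, which fits at any yaw
- nest_round: fixed shallow nest, circle, 66 mm inside diameter, 74 mm outside, with a black plastic rim and a tan cork floor; its floor is 3 mm above the bench and a rim 4 mm thick rises to 8 mm above the bench. Origin: centre of its underside, at bench height; z up; yaw has no meaning. For the collar
- nest_square: fixed shallow nest, square, 76 x 76 mm inside, 84 x 84 mm outside, with a black plastic rim and a tan cork floor; its floor is 3 mm above the bench and a rim 4 mm thick rises to 8 mm above the bench. Origin: centre of its underside, at bench height; z up; sides square to x and y. For the turret
- nest_rect: fixed shallow nest, oblong, 112 mm along its x and 80 mm along its y inside, 120 x 88 mm outside, with a black plastic rim and a tan cork floor; its floor is 3 mm above the bench and a rim 4 mm thick rises to 8 mm above the bench. Origin: centre of its underside, at bench height; z up; the long way is x. For the riser, which must lie the long way along it
Mind the look-alikes: they are no part of the job. Leave any purple look-alike of the riser alone. What is shaped like the nut but turquoise is not meant.

How it is judged:
By the outcome, as a careful person would: the job done as asked, in the order asked, and still so for the second after the job is handed in, with the robot touching nothing.
It also fails if it takes over 134 s, if anything falls off the work surface, if the arm or the gripper's body presses on something with over 40 N, if the wrist force passes 120 N, or if a joint passes its speed limit or range.

### The arm

A 6-joint arm with a two-finger parallel gripper is mounted at the origin on the work surface. World frame = base frame: x ahead of the robot, y to its left, z up, the work surface at z = 0. Lengths are in mm, angles in rad, forces in N, time in s.
With the tool pointing down it reaches from about 350 to 875 mm from the base axis. Payload 4.2 kg.
Tool frame: the origin (TCP) lies midway between the tips of the shut fingers; the grasp point (between the pads) lies 19 mm behind it; y points along the fingers, x is the direction in which the jaws open and shut, and the axes are right-handed (so a half turn about y gives the same grasp; the last joint's range is limited). The gripper opens to 85 mm and grips with 20 to 120 N. Pads are 22 mm wide; open, the fingers measure 114 mm over their backs; the gripper's body (76 mm by 85 mm) begins 54 mm behind the grasp point. The pads swing forward as they close: fully open they stand 13 mm farther back than shut.
Start: joints at [1.602, 0.385, 0.008, 0, -1.194, -0.259], TCP at [141.115, 608.839, 200.412] pointing down, gripper open.
Joint ranges: [-3.14, 3.14], [-1.21, 2.06], [-1.07, 1.41], [-3.16, 2.05], [-2.99, -0.16], [-3.1, 3.1]. Speed limits (rad/s): [2.79, 2.79, 3.14, 3.14, 3.14, 3.14].

### API

Orientations are given as a unit quaternion [x, y, z, w].
In Python, from bench import read_state, get_image, job_done gives the robot as it stands.
- The arm moves only by the tool play_rows, never from a script. Its argument "series" is a list of rows, each a list of 7 numbers: the shift along the tool's x, y, z in m, then the turn, a rotation vector about the tool's x, y, z in rad, then the finger opening in m, from 0 to 0.0854. In form: [[x, y, z, wx, wy, wz, claw], ...]. A call has 1 to 10 rows; each row shifts and turns the pose as measured when the row begins, along the tool's axes as they then stand; what a row does not reach is not made up. A row lasts 1/10 s, in which the tool goes at most 50 mm and 8.59 degrees, less where a joint would pass 70% of its speed; a pose out of reach is approached as far as the arm can. A call with a gripper value outside its range is refused whole. The fingers move at their own pace and stop on an object; the grip force is fixed at half the most. Time passes only in rows, so rows that do not move let the fingers close. It gives the time, the measured TCP pose, the force and the opening at its end, in the units of the state.
- read_state(): the state, without advancing time (a new reading comes with each control period).
- get_image(name): name is "scene" or "top" or "wrist"; returns a dict with "color" (480x640x3 uint8, red, green, blue), "intrinsics" (3x3 intrinsics, pixels), "D" ([k1, k2, p1, p2, k3] as OpenCV has them; the pictures are not rectified), "origin" and "orientation" of the camera in the world. Camera axes: x right, y down, z forward; pixel columns grow to the right and rows downward; lengths in mm; the calibration is good to about 2 mm. A picture is of the moment at which its call begins. There is no depth.
- job_done(): hands the job in, once; it reports no verdict.
The state is a dict: "clock": time; "joints": joint angles; "joint_vel": joint speeds; "joint_efforts": joint torques, N m; "position": TCP position; "ee_rot": TCP orientation; "contact_force": force on the tool from outside, world axes, zero at the start; "wrist_torque": the same for the moment, N m; "gripper_width": finger opening in mm.
Only numpy, scipy, OpenCV 4.12 (cv2) and the standard library are available. Lean on these libraries where they do the work, as an engineer would, in place of code of your own. Each camera call takes 0.05 s, during which the arm holds its last target. There are 200 camera calls.

## Working session

There is one attempt and no reset: what is moved stays moved. The work goes in short steps, Python scripts to look and compute and a tool call to move; the robot and the scene stay as the last step left them, time stands still between calls to the robot, and variables do not carry over. Pictures are saved under pics/ and viewed, about 12 in all and at most 16, crops included, and the job is handed in when it is done.

Besides the shell and the picture viewer there is one more tool, called after "Call:" as name(argument=value, ...) on one line, values as JSON. play_rows: Moves the arm, as the interface text tells. Its arguments: {"type":"object","properties":{"series":{"type":"array","items":{"type":"array","items":{"type":"number"}}}},"required":["series"]}

```bash
mkdir -p pics; ls; python3 - <<'E'
from bench import *
import cv2,pprint
pprint.pprint(read_state())
for n in("scene","top"):
    d=get_image(n); cv2.imwrite(f"pics/{n}0.png",d["color"][:,:,::-1]); print(n,d["intrinsics"],d["D"],d["origin"],d["orientation"])
E
```

```text
pics
{'clock': 0.0,
 'contact_force': array([ 0.06215744,  0.11308365, -0.19501239]),
 'ee_rot': array([ 0.4404585 , -0.55312945,  0.55412345, -0.43930778]),
 'gripper_width': 85.18596875462201,
 'joint_efforts': array([ 4.27093819e-04, -3.92290306e+01,  1.88403136e+01,  4.18634087e+00,
       -4.69863691e-03,  2.85754609e-06]),
 'joint_vel': array([ 0.00198006, -0.00031088, -0.00236069, -0.00022591, -0.00081128,
       -0.00128291]),
 'joints': array([ 1.60158797e+00,  3.85558819e-01,  6.60848898e-03, -4.99561748e-04,
       -1.19394572e+00, -2.58587478e-01]),
 'position': array([140.98872999, 608.23006423, 199.31339012]),
 'wrist_torque': array([-0.03635824, -0.02874567,  0.00865577])}
scene [[532.60911238   0.         323.02087751]
 [  0.         532.60911238 247.9204385 ]
 [  0.           0.           1.        ]] [0.02435344 0.         0.         0.         0.        ] [ 872.13976736 -716.46317823  864.3977751 ] [ 0.89436487  0.24067708 -0.09149435 -0.36580707]
top [[448.29256402   0.         330.18639265]
 [  0.         448.29256402 239.55446226]
 [  0.           0.           1.        ]] [-0.04697318  0.          0.          0.          0.        ] [ 390.73992343  -39.92000381 1097.34780312] [ 0.71041289 -0.70126548  0.04765914 -0.03562102]
```

View pics/top0.png

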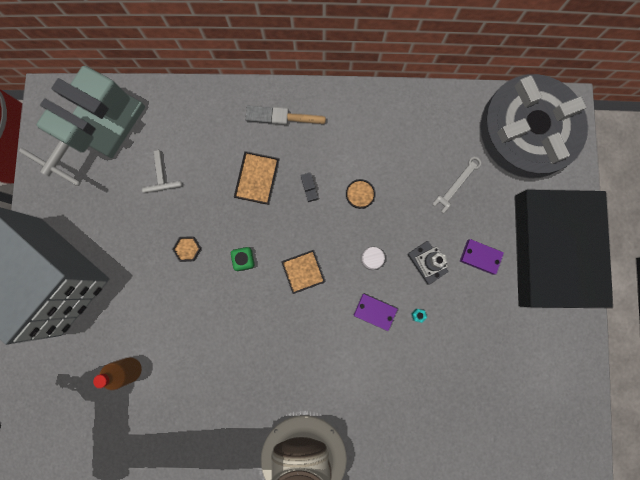

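View pics/scene0.png

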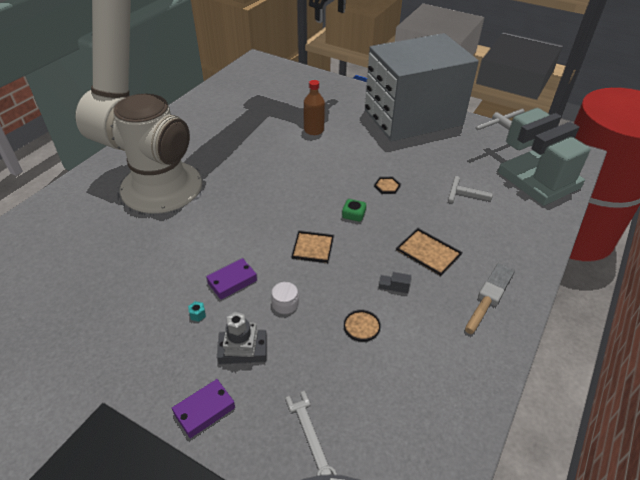

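The stack is at about (430,262) in the top view. The nests are hex (187,249), round (360,194), square (303,271) and rect (257,178). Both purple blocks and the turquoise nut are look-alikes that stand apart from the stack.

```bash
cat > h.py <<'E'
import numpy as np,cv2
from scipy.spatial.transform import Rotation as R
from bench import *
def ray(d,uv):
    n=cv2.undistortPoints(np.array(uv,float).reshape(-1,1,2),d["intrinsics"],np.array(d["D"])).reshape(-1,2)
    return np.c_[n,np.ones(len(n))]@R.from_quat(d["orientation"]).as_matrix().T
def plane(d,uv,z):
    v=ray(d,uv);o=np.array(d["origin"]);return o+v*((z-o[2])/v[:,2])[:,None]
def proj(d,P):
    Rm=R.from_quat(d["orientation"]).as_matrix();p=(np.atleast_2d(P)-d["origin"])@Rm
    return cv2.projectPoints(p,np.zeros(3),np.zeros(3),d["intrinsics"],np.array(d["D"]))[0].reshape(-1,2)
def save(d,name,box=None,k=1):
    im=d["color"][:,:,::-1]
    if box: im=im[box[1]:box[3],box[0]:box[2]]
    cv2.imwrite("pics/"+name,cv2.resize(im,None,fx=k,fy=k,interpolation=cv2.INTER_CUBIC))
def move(xy,z,yaw=None):
    """tool-frame shift (m) to world xy,z (mm); turn about tool y so jaw axis has world yaw (deg, mod 180)"""
    s=read_state();M=R.from_quat(s["ee_rot"]).as_matrix()
    dw=np.array([xy[0],xy[1],z])-s["position"];out=M.T@dw/1000
    a=np.degrees(np.arctan2(M[1,0],M[0,0]));print("pos",s["position"].round(1),"jaw yaw",round(a,1),"tool y",M[:,1].round(3),"F",s["contact_force"].round(1),"w",round(s["gripper_width"],1),"t",s["clock"])
    # desired rotation
    if yaw is None: yaw=a
    y=(yaw-a+90)%180-90+a;c,q=np.cos(np.radians(y)),np.sin(np.radians(y))
    X=np.array([c,q,0]);Y=np.array([0,0,-1.]);T=np.c_[X,Y,np.cross(X,Y)]
    rv=R.from_matrix(M.T@T).as_rotvec()
    print("shift",out.round(4),"rotvec",rv.round(4),"deg",np.degrees(np.linalg.norm(rv)).round(1),"joint6",read_state()["joints"][5].round(2))
E
python3 - <<'E'
from h import *
t=get_image("top");s=get_image("scene");w=get_image("wrist")
save(w,"w0.png")
print("w",w["origin"],w["orientation"],w["intrinsics"])
print(proj(t,[141,608,200]),proj(s,[141,608,200]),plane(t,[(115,375)],0))
hsv=cv2.cvtColor(t["color"],cv2.COLOR_RGB2HSV)
m=cv2.inRange(hsv,(8,80,100),(25,255,255))
for c in cv2.findContours(m,cv2.RETR_EXTERNAL,cv2.CHAIN_APPROX_NONE)[0]:
    if cv2.contourArea(c)<200: continue
    (u,v),_,_=r=cv2.minAreaRect(c)
    b=plane(t,cv2.boxPoints(r),3)[:,:2]; e=b[1]-b[0],b[2]-b[1]
    print((round(u),round(v)),plane(t,[(u,v)],3).round(1),[ (np.linalg.norm(x).round(1),np.degrees(np.arctan2(x[1],x[0])).round(1)) for x in e])
save(t,"stack.png",(370,220,510,340),5)
move((0,0),0)
E
```

```text
w [205.81745673 594.61175034 373.8068999 ] [-0.61680915  0.77589516  0.1032756  -0.08286931] [[365.18421742   0.         323.95996312]
 [  0.         365.18421742 242.4392981 ]
 [  0.           0.           1.        ]]
[[ -8.15069323 414.31996142]] [[328.74350905  32.10674803]] [[186.73635394 453.9608097    0.        ]]
(303, 271) [[441.1   8.2   3. ]] [(np.float64(78.3), np.float64(-69.5)), (np.float64(77.1), np.float64(-159.5))]
(186, 249) [[492.2 294.    3. ]] [(np.float64(56.7), np.float64(-89.2)), (np.float64(49.2), np.float64(-177.4))]
(360, 194) [[ 637.1 -130.8    3. ]] [(np.float64(63.0), np.float64(-43.7)), (np.float64(65.7), np.float64(-135.1))]
(256, 178) [[673.7 129.2   3. ]] [(np.float64(113.3), np.float64(-10.4)), (np.float64(80.3), np.float64(-102.4))]
(306, 118) [[831.3   7.8   3. ]] [(np.float64(19.0), np.float64(-3.7)), (np.float64(97.5), np.float64(-94.7))]
pos [141.1 608.6 199.9] jaw yaw -103.1 tool y [-0.    -0.001 -1.   ] F [-0.8 -0.7  1.1] w 85.4 t 0.25
shift [0.6245 0.2005 0.    ] rotvec [-0.0001  0.      0.001 ] deg 0.1 joint6 -0.26
```

View pics/stack.png

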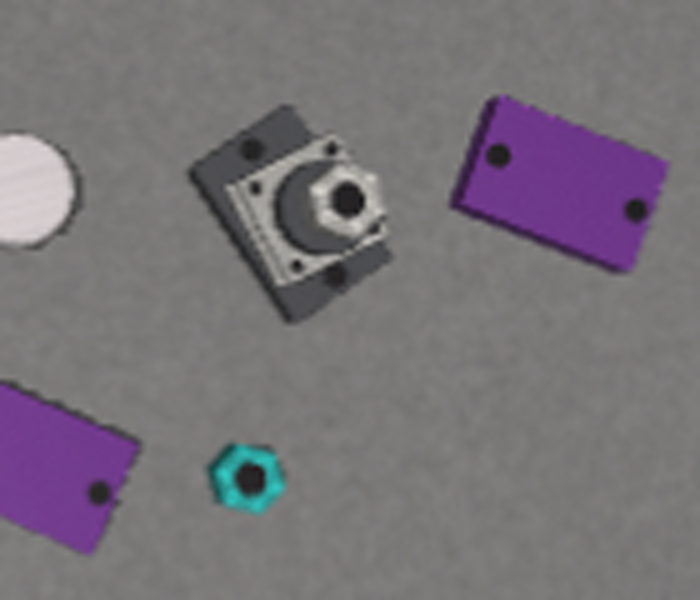

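Top crop: the nut hole is at (439.6,260), the riser holes at (420,250) and (437,275), and the turret screws surround the collar. The stack parts are grey, and the purple and turquoise look-alikes stand separately on the bench.

```bash
python3 - <<'E'
from h import *
t=get_image("top")
q=lambda l:[(a/5+370-.4,b/5+220-.4) for a,b in l]
print("nut",plane(t,q([(348,200)]),104))
r=plane(t,q([(252,150),(336,275)]),24);print("riser",r.mean(0),r[1]-r[0],np.degrees(np.arctan2(*(r[1]-r[0])[1::-1])))
s=plane(t,q([(332,148),(256,187),(297,266),(375,229)]),56);print("turret",s.mean(0),[np.degrees(np.arctan2(*(s[(i+1)%4]-s[i])[1::-1])) for i in range(4)])
move((450,300),350)
E
```

```text
nut [[ 466.75064695 -300.46658273  104.        ]]
riser [ 466.57715449 -295.01152282   24.        ] [-59.90627901 -40.09347801   0.        ] -146.20679013461424
turret [ 466.75697971 -297.41542787   56.        ] [np.float64(117.47430368114068), np.float64(-152.79514394452355), np.float64(-64.46284987894916), np.float64(27.56810869401906)]
pos [141.1 608.6 200. ] jaw yaw -103.1 tool y [-0.    -0.001 -1.   ] F [-0.2  0.   0.6] w 84.9 t 0.3
shift [ 0.231  -0.1498  0.3707] rotvec [-0.      0.      0.0007] deg 0.0 joint6 -0.26
```

Call:
play_rows(series=[[0,-0.05,0,0,0,0,0.085],[0,-0.05,0,0,0,0,0.085],[0,-0.05,0,0,0,0,0.085],[0.025,0,0.04,0,0,0,0.085],[0.025,0,0.04,0,0,0,0.085],[0.025,0,0.04,0,0,0,0.085],[0.025,0,0.04,0,0,0,0.085],[0.025,0,0.04,0,0,0,0.085],[0.025,0,0.04,0,0,0,0.085],[0.025,0,0.04,0,0,0,0.085]])

```text
clock: 1.3
position: [378.5, 370.8, 354.8]
ee_rot: [0.443, -0.55, 0.553, -0.443]
contact_force: [1.8, 0.5, 1.0]
gripper_width: 85.3
```

```bash
python3 -c "
from h import *
move((467,-298),300,-90)"
```

```text
pos [378.5 370.8 354.8] jaw yaw -102.5 tool y [ 0.002 -0.003 -1.   ] F [1.8 0.5 1. ] w 85.3 t 1.3
shift [0.6338 0.057  0.2306] rotvec [-0.002  -0.2174  0.0029] deg 12.5 joint6 0.27
```

Call:
play_rows(series=[[0.045,0,0.016,0,0,0,0.085],[0.045,0,0.016,0,0,0,0.085],[0.045,0,0.016,0,0,0,0.085],[0.045,0,0.016,0,0,0,0.085],[0.045,0,0.016,0,0,0,0.085],[0.045,0,0.016,0,0,0,0.085],[0.045,0,0.016,0,0,0,0.085],[0.045,0,0.016,0,0,0,0.085],[0.045,0,0.016,0,0,0,0.085],[0.045,0,0.016,0,0,0,0.085]])

```text
clock: 2.3
position: [437.2, -122.0, 357.3]
ee_rot: [0.442, -0.549, 0.553, -0.445]
contact_force: [0.8, 1.3, 0.2]
gripper_width: 84.8
```

```bash
python3 -c "
from h import *
move((467,-298),260,-90)"
```

```text
pos [ 437.2 -122.   357.3] jaw yaw -102.4 tool y [ 0.007 -0.003 -1.   ] F [0.8 1.3 0.2] w 84.8 t 2.3
shift [0.1654 0.098  0.066 ] rotvec [-0.0075 -0.2158  0.002 ] deg 12.4 joint6 1.26
```

Call:
play_rows(series=[[0.041,0.02,0.0165,0,0,0,0.085],[0.041,0.025,0.0165,0,0,0,0.085],[0.041,0.025,0.0165,0,0,0,0.085],[0.041,0.025,0.0165,0,0,0,0.085],[0,0,0,0,0,0,0.085]])

```text
clock: 2.8
position: [466.2, -302.2, 264.0]
ee_rot: [0.438, -0.549, 0.556, -0.444]
contact_force: [-1.0, 0.4, -1.2]
gripper_width: 84.9
```

```bash
python3 -c "
from h import *
move((467,-298),260,-90)
w=get_image('wrist');save(w,'w1.png');print(w['origin'],proj(w,[[467,-300,104],[467,-298,56],[467,-295,24]]))"
```

```text
pos [ 466.2 -302.2  264. ] jaw yaw -102.8 tool y [ 0.012 -0.002 -1.   ] F [-1.   0.4 -1.2] w 84.9 t 2.8
shift [-0.0043  0.004  -0.0002] rotvec [-0.0124 -0.2234  0.0007] deg 12.8 joint6 1.63
[ 528.8443764  -315.66498232  438.89141568] [[322.51799521 218.62462814]
 [320.88783336 210.5472685 ]
 [318.58472824 206.48424093]]
```

View pics/w1.png

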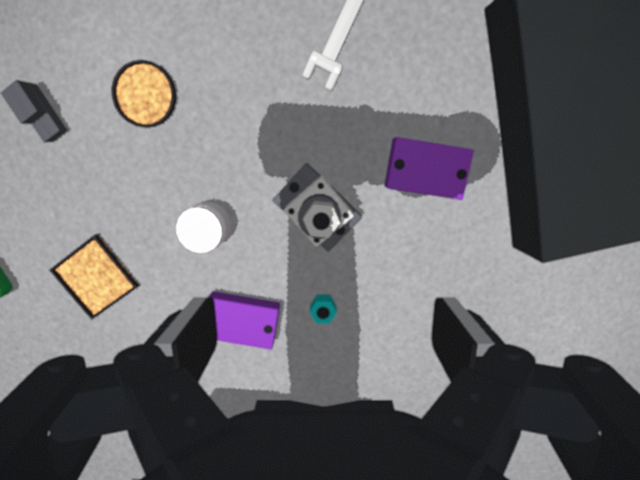

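The wrist view shows the nut hole at (321,221), and my predicted point was (322.5,218.6), so they agree. I'll enlarge it to read the nut's yaw.

```bash
python3 -c "
from h import *
w=get_image('wrist');save(w,'w1c.png',(265,155,375,255),7)
"
```

```text
(no output)
```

View pics/w1c.png

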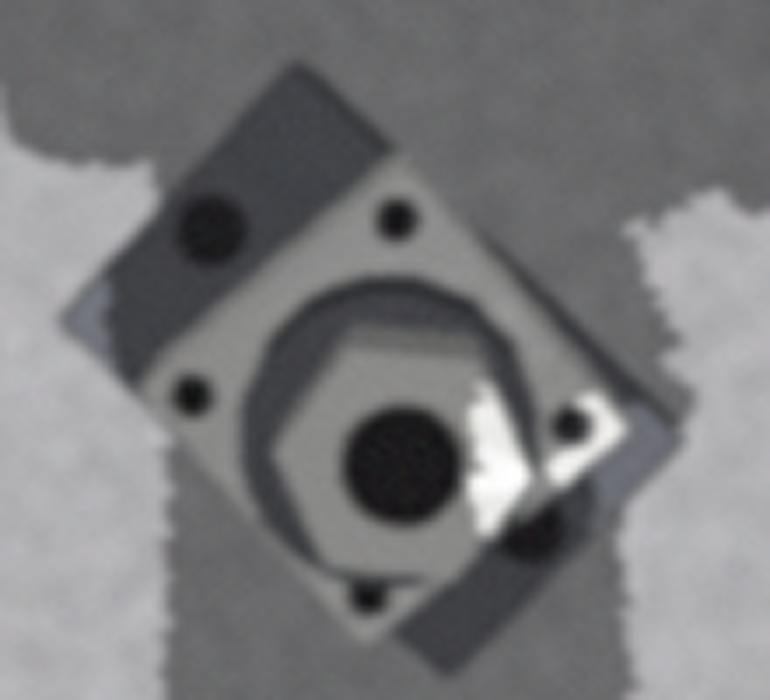

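```bash
cat >> h.py <<'E'
def ang(P): return np.degrees(np.arctan2(P[1,1]-P[0,1],P[1,0]-P[0,0])).round(1)
E
python3 -c "
from h import *
w=get_image('wrist')
q=lambda l:[(a/7+265-.43,b/7+155-.43) for a,b in l]
print('nut',plane(w,q([(403,464)]),104))
for e in ([(272,453),(340,348)],[(340,348),(475,358)],[(272,453),(320,565)]): P=plane(w,q(e),104);print(ang(P),np.linalg.norm(P[1]-P[0]),ang(P)%60)
P=plane(w,q([(397,220),(192,397),(368,598),(570,426)]),56);print('turret',P.mean(0),[ang(P[[i,(i+1)%4]])%90 for i in range(4)])
P=plane(w,q([(211,230),(534,530)]),24);print('riser',P.mean(0),ang(P),np.linalg.norm(P[1]-P[0]))
P=plane(w,q([(388,277),(243,440)]),80);print('collar edges: topmost, leftmost',P)
"
```

```text
nut [[ 466.31049035 -297.46964361  104.        ]]
-45.6 16.980126336071883 14.399999999999999
-106.8 18.073488172415185 13.200000000000003
-170.3 16.738302359279825 9.699999999999989
turret [ 466.0729866  -293.85983994   56.        ] [np.float64(28.0), np.float64(27.69999999999999), np.float64(28.6), np.float64(27.6)]
riser [ 466.00547881 -292.24238207   24.        ] -145.8 73.13133076118797
collar edges: topmost, leftmost [[ 488.68084756 -300.19523626   80.        ]
 [ 470.33344863 -274.62706803   80.        ]]
```

Call:
play_rows(series=[[0,0.03,0,-0.004,-0.147,0,0.07],[0,0.03,0,-0.004,-0.147,0,0.07],[0,0.03,0,-0.004,-0.147,0,0.07],[0,0,0,0,0,0,0.07]])

```text
clock: 3.35
position: [473.7, -296.7, 185.4]
ee_rot: [-0.554, 0.428, -0.446, 0.558]
contact_force: [-0.4, 0.3, 0.4]
gripper_width: 69.8
```

```bash
python3 -c "
from h import *
move((466.5,-298.5),88,-77)"
```

```text
pos [ 473.7 -296.7  185.4] jaw yaw -76.3 tool y [ 0.024 -0.011 -1.   ] F [-0.4  0.3  0.4] w 69.8 t 3.35
shift [-0.0015  0.0972 -0.0095] rotvec [-0.0208  0.0117  0.0159] deg 1.6 joint6 2.07
```

Call:
play_rows(series=[[-0.0015,0.03,-0.0095,-0.021,0.012,0.016,0.07],[0,0.02,0,0,0,0,0.07],[0,0,0,0,0,0,0.07]])

```text
clock: 3.65
position: [469.8, -296.7, 142.7]
ee_rot: [-0.552, 0.436, -0.446, 0.554]
contact_force: [-0.5, -0.1, 0.5]
gripper_width: 70.2
```

```bash
python3 -c "
from h import *
move((466.5,-298.5),88,-77)"
```

```text
pos [ 469.8 -296.7  142.7] jaw yaw -77.2 tool y [ 0.012 -0.006 -1.   ] F [-0.5 -0.1  0.5] w 70.2 t 3.65
shift [ 0.0006  0.0547 -0.0042] rotvec [-0.0105 -0.0029  0.0084] deg 0.8 joint6 2.06
```

Call:
play_rows(series=[[0.0005,0.02,-0.004,-0.01,-0.003,0.008,0.07],[0,0.02,0,0,0,0,0.07],[0,0.01,0,0,0,0,0.07],[0,0,0,0,0,0,0.07]])

```text
clock: 4.05
position: [474.2, -298.8, 103.5]
ee_rot: [-0.552, 0.433, -0.447, 0.555]
contact_force: [-0.2, 0.6, 0.4]
gripper_width: 70.3
```

```bash
python3 -c "
from h import *
move((466.5,-298.5),88,-77)
w=get_image('wrist');save(w,'w2.png')"
```

```text
pos [ 474.2 -298.8  103.5] jaw yaw -77.0 tool y [ 0.019 -0.009 -1.   ] F [-0.2  0.6  0.4] w 70.3 t 4.05
shift [-0.0022  0.0153 -0.0076] rotvec [-0.0162 -0.0005  0.0125] deg 1.2 joint6 2.07
```

View pics/w2.png

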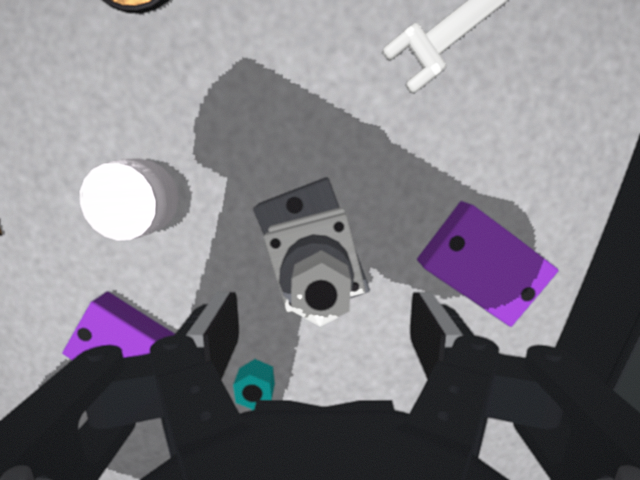

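The nut hole at (321,294) lies midway between the fingers at about 325, so it's centred.

Call:
play_rows(series=[[-0.0022,0.008,-0.0076,-0.016,0,0.0125,0.07],[-0.001,0.008,-0.002,0,0,0,0.07],[0,0,0,0,0,0,0.07]])

```text
clock: 4.4
position: [466.3, -298.7, 90.7]
ee_rot: [-0.553, 0.438, -0.442, 0.554]
contact_force: [-0.1, 0.6, -0.6]
gripper_width: 70.1
```

```bash
python3 -c "
from h import *
move((466.5,-298.5),88,-77)"
```

```text
pos [ 466.3 -298.7   90.7] jaw yaw -77.0 tool y [ 0.006 -0.002 -1.   ] F [-0.1  0.6 -0.6] w 70.1 t 4.4
shift [-0.0002  0.0027  0.0003] rotvec [-0.0055 -0.      0.0038] deg 0.4 joint6 2.07
```

Call:
play_rows(series=[[0,0.003,0,-0.005,0,0.004,0.06],[0,0,0,0,0,0,0.04],[0,0,0,0,0,0,0.02],[0,0,0,0,0,0,0.015],[0,0,0,0,0,0,0.015],[0,0,0,0,0,0,0.015],[0,0,0,0,0,0,0.015]])

```text
clock: 5.1
position: [466.7, -299.2, 87.9]
ee_rot: [-0.553, 0.44, -0.44, 0.553]
contact_force: [0.9, -0.0, -0.4]
gripper_width: 15.0
```

```bash
python3 -c "
from h import *
move((492,294),180,-77)"
```

```text
pos [ 466.7 -299.2   87.9] jaw yaw -77.0 tool y [ 0.001 -0.    -1.   ] F [ 0.9 -0.  -0.4] w 15.0 t 5.1
shift [-0.5723 -0.0921  0.158 ] rotvec [-0.0007 -0.0003  0.0003] deg 0.0 joint6 2.08
```

```bash
python3 -c "
from h import *
w=get_image('wrist');save(w,'w3.png',(200,150,440,430),2)"
```

```text
(no output)
```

View pics/w3.png

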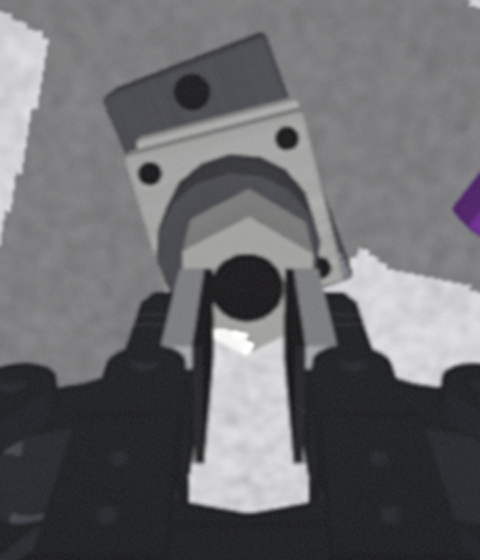

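The fingers shut to 15 mm over the nut, whose hole is still at crop (247,287), so it hasn't moved. I'll check the heights from the side.

```bash
python3 -c "
from h import *
s=get_image('scene');save(s,'s1.png',(190,240,310,370),5)
print(proj(s,[[466.5,-298.5,88],[466.5,-298.5,104],[466.5,-298.5,80]]))"
```

```text
[[236.67881004 324.96804842]
 [235.74168777 319.54716372]
 [237.13881284 327.63007443]]
```

View pics/s1.png

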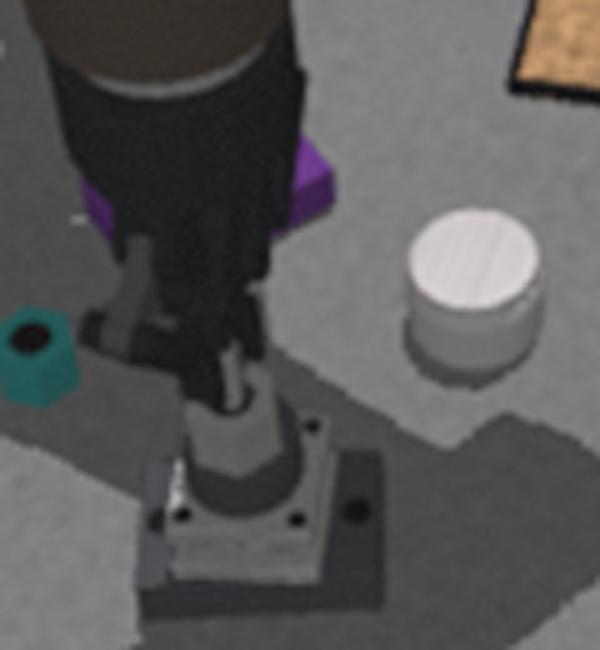

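```bash
python3 -c "
from h import *
w=get_image('wrist');s=get_image('scene');st=read_state();M=R.from_quat(st['ee_rot']).as_matrix()
print(w['origin'],R.from_quat(w['orientation']).as_matrix()[:,2])
for b in (0,10,19,30):
  for zz in (-11,0,11):
    P=[st['position']+M@[x,-b,zz] for x in(-7.5,7.5)]
    print(b,zz,((proj(w,P)-[200,150])*2).round(), ((proj(s,P)-[190,240])*5).round())
print('nut',((proj(w,[466.5,-298.5,104])-[200,150])*2),((proj(s,[466.5,-298.5,104])-[190,240])*5))
"
```

```text
[ 531.30700748 -283.48083667  262.00965711] [-0.25520309 -0.05861195 -0.96510933]
0 -11 [[222. 298.]
 [280. 298.]] [[213. 403.]
 [195. 435.]]
0 0 [[222. 258.]
 [281. 258.]] [[241. 410.]
 [224. 443.]]
0 11 [[221. 217.]
 [281. 217.]] [[270. 418.]
 [253. 451.]]
10 -11 [[220. 315.]
 [282. 315.]] [[210. 386.]
 [192. 419.]]
10 0 [[220. 273.]
 [282. 273.]] [[238. 393.]
 [221. 426.]]
10 11 [[220. 230.]
 [283. 230.]] [[267. 401.]
 [250. 434.]]
19 -11 [[219. 331.]
 [283. 332.]] [[207. 370.]
 [189. 403.]]
19 0 [[219. 288.]
 [284. 288.]] [[236. 378.]
 [218. 411.]]
19 11 [[218. 243.]
 [285. 243.]] [[265. 385.]
 [248. 419.]]
30 -11 [[217. 354.]
 [286. 354.]] [[203. 351.]
 [186. 384.]]
30 0 [[217. 308.]
 [286. 308.]] [[232. 359.]
 [215. 392.]]
30 11 [[216. 260.]
 [287. 260.]] [[262. 366.]
 [244. 399.]]
nut [[248.33872553 282.89886841]] [[228.70843887 397.73581858]]
```

Call:
play_rows(series=[[0,0,0,0,0,0,0.07],[0,0,0,0,0,0,0.07],[0,0,0,0,0,0,0.07],[0,0,0,0,0,0,0.07],[0,0,0,0,0,0,0.07],[0,0.008,0,0,0,0,0.07],[0,0.006,0,0,0,0,0.07],[0,0,0,0,0,0,0.07]])

```text
clock: 6.1
position: [466.5, -299.1, 72.6]
ee_rot: [-0.553, 0.44, -0.44, 0.553]
contact_force: [0.4, 0.1, 0.6]
gripper_width: 70.1
```

```bash
python3 -c "
from h import *
move((466.5,-298.5),73,-77)
s=get_image('scene');save(s,'s2.png',(190,220,310,370),4)"
```

```text
pos [ 466.5 -299.1   72.6] jaw yaw -77.0 tool y [ 0.  0. -1.] F [0.4 0.1 0.6] w 70.1 t 6.1
shift [-0.0005 -0.0004  0.0001] rotvec [-0.0005 -0.0005 -0.    ] deg 0.0 joint6 2.08
```

View pics/s2.png

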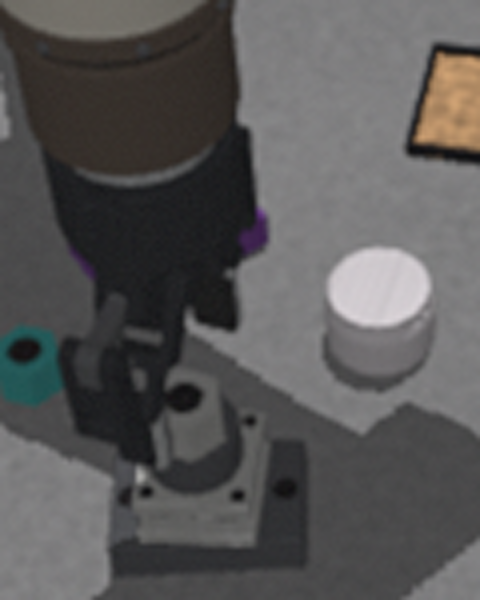

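The fingers now straddle the nut. I'll close slowly.

Call:
play_rows(series=[[0,0,0,0,0,0,0.055],[0,0,0,0,0,0,0.045],[0,0,0,0,0,0,0.035],[0,0,0,0,0,0,0.025],[0,0,0,0,0,0,0.02],[0,0,0,0,0,0,0.02],[0,0,0,0,0,0,0.02],[0,0,0,0,0,0,0.02]])

```text
clock: 6.95
position: [467.4, -299.3, 73.8]
ee_rot: [-0.553, 0.439, -0.441, 0.554]
contact_force: [-0.1, -0.1, 0.8]
gripper_width: 20.2
```

```bash
python3 -c "
from h import *
w=get_image('wrist');s=get_image('scene')
a=cv2.resize(w['color'][150:440,190:450],None,fx=1.6,fy=1.6,interpolation=2);b=cv2.resize(s['color'][240:370,190:290],None,fx=3.57,fy=3.57,interpolation=2)
b=b[:464];a=a[:464];cv2.imwrite('pics/m3.png',np.hstack([a,b])[:,:,::-1]);print(a.shape,b.shape,read_state()['joint_efforts'])"
```

```text
(464, 416, 3) (464, 357, 3) [ 5.00591268e-03 -3.58768022e+01  1.51656961e+01  3.36883374e+00
  6.22634441e-03  8.78417893e-06]
```

View pics/m3.png

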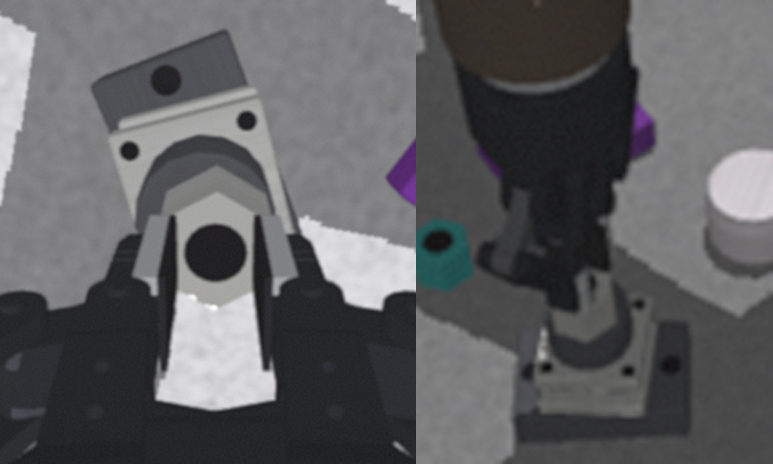

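Both views show the fingertips still over the nut's top, so the tips sit well behind the stated TCP. I'll measure that offset by touching the nut top gently.

Call:
play_rows(series=[[0,0.002,0,0,0,0,0.02],[0,0.0015,0,0,0,0,0.02],[0,0,0,0,0,0,0.02]])

```text
clock: 7.35
position: [467.8, -299.6, 73.8]
ee_rot: [-0.554, 0.438, -0.441, 0.554]
contact_force: [-0.6, -0.2, -0.1]
gripper_width: 20.1
```

Call:
play_rows(series=[[0,0.002,0,0,0,0,0.02],[0,0,0,0,0,0,0.02]])

```text
clock: 7.55
position: [468.6, -300.0, 73.6]
ee_rot: [-0.554, 0.437, -0.442, 0.554]
contact_force: [0.2, -0.7, -0.2]
gripper_width: 20.3
```

Call:
play_rows(series=[[0,0.002,0,0,0,0,0.02],[0,0,0,0,0,0,0.02]])

```text
clock: 7.75
position: [469.2, -300.3, 73.6]
ee_rot: [0.554, -0.436, 0.442, -0.554]
contact_force: [0.3, 0.2, 0.7]
gripper_width: 20.0
```

```bash
python3 -c "
from h import *
s=read_state();print({k:np.round(v,3) for k,v in s.items()})
move((466.5,-298.5),73,-77)"
```

```text
{'clock': np.float64(7.75), 'joints': array([-0.277,  0.392, -0.337,  0.004, -0.835,  2.075]), 'joint_vel': array([-0.   , -0.004,  0.006,  0.005, -0.004, -0.001]), 'joint_efforts': array([ 2.5000e-02, -3.6282e+01,  1.5327e+01,  3.4240e+00, -7.4000e-02,
        1.0000e-03]), 'position': array([ 469.183, -300.28 ,   73.588]), 'ee_rot': array([ 0.554, -0.436,  0.442, -0.554]), 'contact_force': array([0.256, 0.177, 0.682]), 'wrist_torque': array([ 0.031, -0.04 ,  0.002]), 'gripper_width': np.float64(19.992)}
pos [ 469.2 -300.3   73.6] jaw yaw -76.8 tool y [ 0.006 -0.005 -1.   ] F [0.3 0.2 0.7] w 20.0 t 7.75
shift [-0.0023  0.0006 -0.0022] rotvec [-0.0047  0.0037  0.006 ] deg 0.5 joint6 2.08
```

Call:
play_rows(series=[[-0.002,0.006,-0.002,-0.005,0.004,0.006,0.02]])

```text
clock: 7.85
position: [469.6, -300.5, 72.9]
ee_rot: [0.554, -0.437, 0.442, -0.554]
contact_force: [-6.6, 8.9, 49.6]
gripper_width: 19.8
```

```bash
python3 -c "
from h import *
s=read_state();print({k:np.round(v,3) for k,v in s.items()})
move((466.5,-298.5),73,-77)"
```

```text
{'clock': np.float64(7.85), 'joints': array([-0.276,  0.394, -0.335,  0.005, -0.835,  2.074]), 'joint_vel': array([ 0.001,  0.012,  0.013,  0.003, -0.014, -0.009]), 'joint_efforts': array([-2.0520e+00, -1.0921e+01,  5.1560e+00,  6.7000e-02,  3.0020e+00,
        3.0000e-03]), 'position': array([ 469.641, -300.502,   72.877]), 'ee_rot': array([ 0.554, -0.437,  0.442, -0.554]), 'contact_force': array([-6.602,  8.917, 49.575]), 'wrist_torque': array([2.91 , 2.287, 0.022]), 'gripper_width': np.float64(19.813)}
pos [ 469.6 -300.5   72.9] jaw yaw -76.8 tool y [ 0.005 -0.005 -1.   ] F [-6.6  8.9 49.6] w 19.8 t 7.85
shift [-0.0027 -0.0001 -0.0026] rotvec [-0.0034  0.0031  0.0059] deg 0.4 joint6 2.07
```

Contact on the nut top (z 104) came at TCP z of about 73.6. The real tips are therefore about 30 mm above the reported TCP, and I'll plan every height with that offset. Lift, open and go lower.

Call:
play_rows(series=[[-0.003,-0.01,-0.003,-0.003,0.003,0.006,0.06],[0,0,0,0,0,0,0.065],[0,0,0,0,0,0,0.065],[0,0,0,0,0,0,0.065]])

```text
clock: 8.25
position: [466.6, -298.4, 82.7]
ee_rot: [-0.553, 0.44, -0.441, 0.554]
contact_force: [0.4, -0.8, 0.5]
gripper_width: 64.8
```

```bash
python3 -c "
from h import *
move((466.5,-298.5),57,-77)
w=get_image('wrist');g=cv2.cvtColor(w['color'],6);m=(g<40).astype(np.uint8)
n,l,st,c=cv2.connectedComponentsWithStats(m)
pr=proj(w,[466.5,-298.5,104]);print(pr)
for i in range(1,n):
  if np.linalg.norm(c[i]-pr)<40 and st[i,4]>50: print(st[i],c[i],plane(w,[c[i]],104))"
```

```text
pos [ 466.6 -298.4   82.7] jaw yaw -77.0 tool y [ 0.002 -0.    -1.   ] F [ 0.4 -0.8  0.5] w 64.8 t 8.25
shift [ 0.0001  0.0257 -0.0002] rotvec [-0.002  -0.0002  0.0005] deg 0.1 joint6 2.07
[[325.91369493 296.09015919]]
[310 283  34  31 846] [326.50827423 297.9893617 ] [[ 465.65484073 -298.97311915  104.        ]]
```

Call:
play_rows(series=[[0,0.013,0,-0.002,0,0,0.065],[0,0.012,0,0,0,0,0.065],[0,0,0,0,0,0,0.065]])

```text
clock: 8.6
position: [464.8, -297.8, 52.9]
ee_rot: [0.554, -0.442, 0.439, -0.553]
contact_force: [-0.6, 1.0, -0.1]
gripper_width: 64.9
```

```bash
python3 -c "
from h import *
move((466,-299),57,-77)"
```

```text
pos [ 464.8 -297.8   52.9] jaw yaw -77.1 tool y [-0.005  0.002 -1.   ] F [-0.6  1.  -0.1] w 64.9 t 8.6
shift [ 0.0015 -0.0041  0.0009] rotvec [ 0.0044 -0.001  -0.0026] deg 0.3 joint6 2.07
```

Call:
play_rows(series=[[0.0015,-0.005,0.001,0.004,0,-0.003,0.06],[0,0,0,0,0,0,0.04],[0,0,0,0,0,0,0.02],[0,0,0,0,0,0,0.02],[0,0,0,0,0,0,0.02],[0,0,0,0,0,0,0.02],[0,0,0,0,0,0,0.02]])

```text
clock: 9.3
position: [466.1, -299.1, 57.7]
ee_rot: [0.553, -0.441, 0.44, -0.553]
contact_force: [0.8, 0.7, -1.0]
gripper_width: 28.7
```

Call:
play_rows(series=[[0,-0.02,0,0,0,0,0.02],[0,-0.04,0,0,0,0,0.02],[0,-0.04,0,0,0,0,0.02],[0,0,0,0,0,0,0.02]])

```text
clock: 9.7
position: [464.9, -298.8, 159.3]
ee_rot: [0.554, -0.442, 0.439, -0.552]
contact_force: [0.8, 0.0, 0.4]
gripper_width: 28.2
```

```bash
python3 -c "
from h import *
move((492,294),120,-77)"
```

```text
pos [ 464.9 -298.8  159.3] jaw yaw -77.1 tool y [-0.006  0.001 -1.   ] F [0.8 0.  0.4] w 28.2 t 9.7
shift [-0.5716  0.0397  0.1592] rotvec [ 0.0056 -0.0013 -0.0023] deg 0.4 joint6 2.07
```

Call:
play_rows(series=[[-0.02,0,0.0055,0,0,0,0.02],[-0.04,0,0.011,0,0,0,0.02],[-0.04,0,0.011,0,0,0,0.02],[-0.04,0,0.011,0,0,0,0.02],[-0.04,0,0.011,0,0,0,0.02],[-0.04,0,0.011,0,0,0,0.02],[-0.04,0,0.011,0,0,0,0.02],[-0.04,0,0.011,0,0,0,0.02],[-0.04,0,0.011,0,0,0,0.02],[-0.04,0,0.011,0,0,0,0.02]])

```text
clock: 10.7
position: [481.3, 104.9, 156.6]
ee_rot: [0.552, -0.446, 0.442, -0.55]
contact_force: [-0.3, -1.0, -1.3]
gripper_width: 28.6
```

```bash
python3 -c "
from h import *
move((492,294),120,-77)"
```

```text
pos [481.3 104.9 156.6] jaw yaw -77.7 tool y [-0.006  0.001 -1.   ] F [-0.3 -1.  -1.3] w 28.6 t 10.7
shift [-0.1824  0.0368  0.0509] rotvec [ 0.0057 -0.0129 -0.0027] deg 0.8 joint6 1.25
```

Call:
play_rows(series=[[-0.045,0,0.0125,0,0,0,0.02],[-0.045,0,0.0125,0,0,0,0.02],[-0.045,0,0.0125,0,0,0,0.02],[-0.04,0,0.011,0.004,-0.01,-0.002,0.02],[0,0.03,0,0,0,0,0.02],[0,0,0,0,0,0,0.02]])

```text
clock: 11.3
position: [488.4, 299.0, 122.6]
ee_rot: [0.555, -0.44, 0.438, -0.554]
contact_force: [-1.0, -1.0, -2.0]
gripper_width: 28.6
```

```bash
cat >> h.py <<'E'
def cork(near,z=3):
    w=get_image("wrist");hsv=cv2.cvtColor(w["color"],cv2.COLOR_RGB2HSV);m=cv2.inRange(hsv,(8,60,80),(28,255,255))
    m=cv2.morphologyEx(m,cv2.MORPH_CLOSE,np.ones((5,5)))
    for c in cv2.findContours(m,cv2.RETR_EXTERNAL,cv2.CHAIN_APPROX_NONE)[0]:
        if cv2.contourArea(c)<400: continue
        P=plane(w,c.reshape(-1,2),z)[:,:2].astype(np.float32);r=cv2.minAreaRect(P)
        if np.linalg.norm(np.array(r[0])-near)<60: print("cork",np.round(r[0],1),np.round(r[1],1),"ang",round(r[2],1),"v range",c[:,0,1].min(),c[:,0,1].max())
    return w
E
python3 -c "
from h import *
w=cork((492,294))
move((492,294),10,-77)"
```

```text
cork [491.2 296.5] [53.3 59.8] ang 3.4 v range 190 257
pos [490.9 300.2 125.7] jaw yaw -76.7 tool y [ 0.002  0.003 -1.   ] F [0.3 0.7 0.4] w 28.7 t 11.35
shift [ 0.0066  0.1157 -0.0007] rotvec [-0.003   0.0052 -0.0028] deg 0.4 joint6 0.97
```

Call:
play_rows(series=[[0.0046,0.04,-0.0005,-0.003,0.005,-0.003,0.02],[0,0.04,0,0,0,0,0.02],[0,0.03,0,0,0,0,0.02],[0,0,0,0,0,0,0.02]])

```text
clock: 11.75
position: [497.2, 296.6, 20.1]
ee_rot: [-0.549, 0.439, -0.442, 0.558]
contact_force: [-0.7, -0.9, -1.1]
gripper_width: 28.3
```

```bash
python3 -c "
from h import *
move((491.5,295.5),-19,-77)"
```

```text
pos [497.2 296.6  20.1] jaw yaw -77.1 tool y [ 0.011  0.007 -1.   ] F [-0.7 -0.9 -1.1] w 28.3 t 11.75
shift [-0.0001  0.039  -0.0063] rotvec [-0.0126 -0.0011 -0.0045] deg 0.8 joint6 0.97
```

Call:
play_rows(series=[[0,0.018,-0.006,-0.012,0,-0.004,0.02],[0,0.012,-0.001,-0.002,0,0,0.02],[0,0,0,0,0,0,0.02]])

```text
clock: 12.05
position: [493.6, 296.2, -7.0]
ee_rot: [-0.551, 0.441, -0.441, 0.555]
contact_force: [-0.7, 0.3, -1.3]
gripper_width: 28.5
```

```bash
python3 -c "
from h import *
move((491.5,295.5),-19,-77)"
```

```text
pos [493.6 296.2  -7. ] jaw yaw -77.1 tool y [ 0.004  0.005 -1.   ] F [-0.7  0.3 -1.3] w 28.5 t 12.05
shift [ 0.0003  0.012  -0.0023] rotvec [-0.0051 -0.0018 -0.0038] deg 0.4 joint6 0.97
```

Call:
play_rows(series=[[0,0.006,-0.002,-0.005,0,-0.004,0.02],[0,0.004,0,0,0,0,0.02]])

```text
clock: 12.25
position: [493.0, 297.0, -15.4]
ee_rot: [-0.552, 0.44, -0.441, 0.554]
contact_force: [-0.1, -0.4, -0.0]
gripper_width: 28.2
```

Call:
play_rows(series=[[0,0.003,0,0,0,0,0.02]])

```text
clock: 12.35
position: [493.3, 297.4, -18.2]
ee_rot: [-0.551, 0.44, -0.441, 0.555]
contact_force: [0.1, 0.7, -1.0]
gripper_width: 28.6
```

Call:
play_rows(series=[[0,0.003,0,0,0,0,0.02]])

```text
clock: 12.45
position: [493.5, 297.5, -19.7]
ee_rot: [-0.552, 0.44, -0.441, 0.555]
contact_force: [-7.7, -2.2, 24.4]
gripper_width: 28.8
```

Contact on the nest floor came at the expected height. Release and rise.

Call:
play_rows(series=[[0,-0.001,0,0,0,0,0.05],[0,0,0,0,0,0,0.06],[0,0,0,0,0,0,0.07],[0,0,0,0,0,0,0.07],[0,-0.02,0,0,0,0,0.07],[0,-0.04,0,0,0,0,0.08],[0,-0.05,0,0,0,0,0.085],[0,-0.05,0,0,0,0,0.085],[0,0,0,0,0,0,0.085]])

```text
clock: 13.35
position: [493.1, 296.8, 145.8]
ee_rot: [-0.553, 0.439, -0.441, 0.554]
contact_force: [0.3, 0.8, 0.2]
gripper_width: 85.0
```

```bash
python3 -c "
from h import *
w=get_image('wrist');save(w,'w5.png',(180,120,480,360),2);print(proj(w,[[491.5,295.5,27],[491.5,295.5,3]]))
move((466,-298),150,-90)"
```

```text
[[326.00369353 229.788639  ]
 [325.83783905 223.67120971]]
pos [491.1 295.6 142.3] jaw yaw -77.0 tool y [-0.002 -0.004 -1.   ] F [-0.1  0.4 -0.7] w 84.7 t 13.4
shift [ 0.5728 -0.0053 -0.1576] rotvec [0.0029 0.2263 0.0036] deg 13.0 joint6 0.97
```

View pics/w5.png

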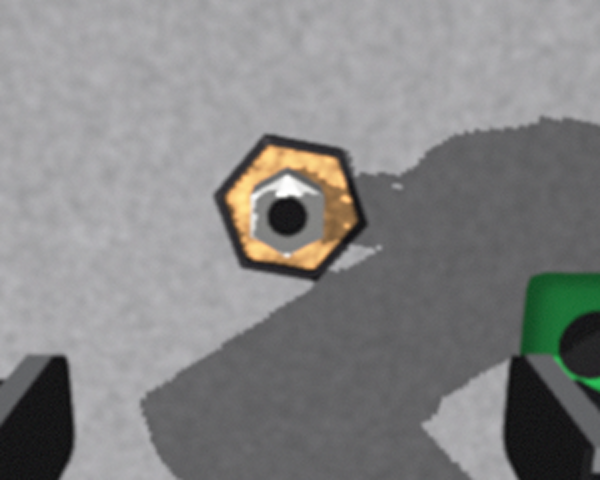

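The nut lies flat in the hexagon nest, centred at crop (288,215). Next is the collar.

Call:
play_rows(series=[[0.04,0,-0.011,0,0,0,0.08],[0.045,0,-0.0124,0,0,0,0.08],[0.045,0,-0.0124,0,0,0,0.08],[0.045,0,-0.0124,0,0,0,0.08],[0.045,0,-0.0124,0,0,0,0.08],[0.045,0,-0.0124,0,0,0,0.08],[0.045,0,-0.0124,0,0,0,0.08],[0.045,0,-0.0124,0,0,0,0.08],[0.045,0,-0.0124,0,0,0,0.08],[0.045,0,-0.0124,0,0,0,0.08]])

```text
clock: 14.4
position: [465.2, -177.8, 133.5]
ee_rot: [0.561, -0.441, 0.434, -0.55]
contact_force: [1.9, 0.1, -0.3]
gripper_width: 80.3
```

```bash
python3 -c "
from h import *
move((466,-297),130,-77)"
```

```text
pos [ 465.2 -177.8  133.5] jaw yaw -76.4 tool y [-0.018 -0.006 -1.   ] F [ 1.9  0.1 -0.3] w 80.3 t 14.4
shift [ 0.116   0.0042 -0.0271] rotvec [0.0185 0.0097 0.0013] deg 1.2 joint6 1.84
```

Call:
play_rows(series=[[0.04,0,-0.009,0.015,0.009,0,0.08],[0.04,0,-0.009,0,0,0,0.08],[0.036,0,-0.009,0,0,0,0.08],[0,0,0,0,0,0,0.08]])

```text
clock: 14.8
position: [460.5, -305.7, 127.7]
ee_rot: [0.554, -0.446, 0.439, -0.549]
contact_force: [-0.6, 1.2, -0.2]
gripper_width: 80.0
```

```bash
python3 -c "
from h import *
move((466,-297),36,-77)
w=get_image('wrist');pr=proj(w,[[466,-297,80]]);print(pr)
save(w,'w6.png',(220,150,440,380),3)
g=cv2.cvtColor(w['color'],6)
for th in (25,40,55):
  n,l,st,c=cv2.connectedComponentsWithStats((g<th).astype(np.uint8))
  for i in range(1,n):
    if np.linalg.norm(c[i]-pr)<60 and 40<st[i,4]<6000: print(th,st[i],c[i].round(1),plane(w,[c[i]],80).round(1))"
```

```text
pos [ 460.5 -305.7  127.7] jaw yaw -77.4 tool y [-0.012  0.001 -1.   ] F [-0.6  1.2 -0.2] w 80.0 t 14.8
shift [-0.007   0.0916  0.0083] rotvec [ 0.0111 -0.0073 -0.0034] deg 0.8 joint6 2.08
[[313.91759313 240.13973022]]
40 [330 192   7   7  42] [332.8 194.9] [[ 496.4 -302.2   80. ]]
55 [329 191   8   8  49] [332.9 194.8] [[ 496.5 -302.2   80. ]]
55 [293 204  48  18 125] [316.7 208.4] [[ 486.1 -294.4   80. ]]
55 [271 207   8   8  51] [274.4 210.5] [[ 479.2 -269.3   80. ]]
55 [297 237  31  19 189] [310.4 248.6] [[ 460.1 -296.    80. ]]
55 [344 248   8   7  45] [347.6 251.1] [[ 463.7 -319.3   80. ]]
```

View pics/w6.png

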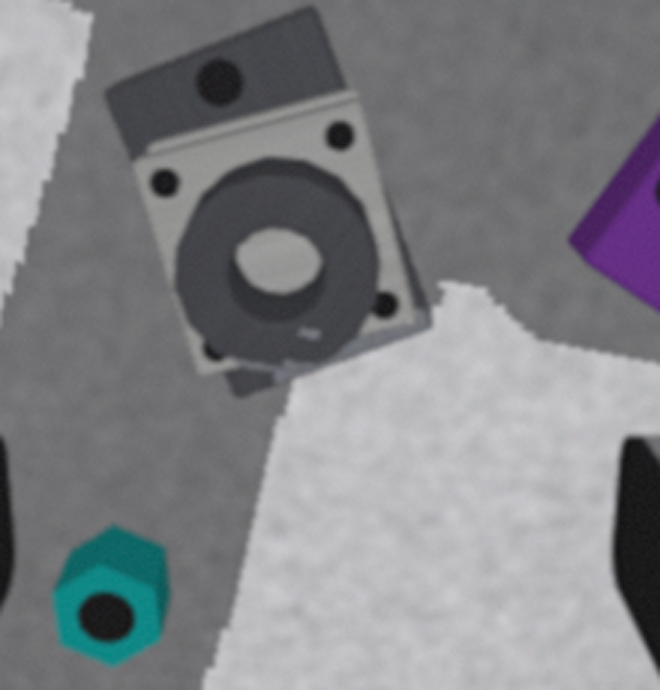

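The collar's top ring is centred at crop (277,270), within 1 mm of prediction. Descending.

Call:
play_rows(series=[[-0.007,0.025,0.008,0.011,-0.006,-0.003,0.075],[0,0.03,0,0,0,0,0.07],[0,0.02,0,0,0,0,0.07],[0,0,0,0,0,0,0.07]])

```text
clock: 15.25
position: [464.4, -292.0, 47.7]
ee_rot: [-0.553, 0.442, -0.438, 0.554]
contact_force: [-1.6, 0.1, 0.2]
gripper_width: 69.9
```

```bash
python3 -c "
from h import *
move((466.3,-297),36,-77)"
```

```text
pos [ 464.4 -292.    47.7] jaw yaw -77.0 tool y [-0.004  0.004 -1.   ] F [-1.6  0.1  0.2] w 69.9 t 15.25
shift [0.0053 0.0116 0.0008] rotvec [ 0.0031  0.0001 -0.0044] deg 0.3 joint6 2.07
```

Call:
play_rows(series=[[0.005,0.01,0.001,0.003,0,-0.004,0.07],[0,0,0,0,0,0,0.07]])

```text
clock: 15.45
position: [466.9, -295.6, 37.3]
ee_rot: [0.554, -0.44, 0.439, -0.554]
contact_force: [-0.6, 0.3, -0.1]
gripper_width: 69.6
```

```bash
python3 -c "
from h import *
move((466.3,-297),36,-77)"
```

```text
pos [ 466.9 -295.6   37.3] jaw yaw -76.8 tool y [-0.  0. -1.] F [-0.6  0.3 -0.1] w 69.6 t 15.45
shift [ 0.0012  0.0013 -0.0009] rotvec [ 0.0003  0.0027 -0.0002] deg 0.2 joint6 2.07
```

Call:
play_rows(series=[[0.001,0.002,-0.001,0,0,0,0.06],[0,0,0,0,0,0,0.045],[0,0,0,0,0,0,0.035],[0,0,0,0,0,0,0.03],[0,0,0,0,0,0,0.03],[0,0,0,0,0,0,0.03]])

```text
clock: 16.05
position: [467.5, -297.0, 37.6]
ee_rot: [-0.553, 0.438, -0.441, 0.555]
contact_force: [-0.3, -0.2, -1.9]
gripper_width: 41.0
```

Call:
play_rows(series=[[0,-0.02,0,0,0,0,0.03],[0,-0.04,0,0,0,0,0.03],[0,-0.04,0,0,0,0,0.03],[0,0,0,0,0,0,0.03]])

```text
clock: 16.45
position: [465.4, -296.7, 138.5]
ee_rot: [0.554, -0.44, 0.439, -0.554]
contact_force: [0.8, 0.4, -1.5]
gripper_width: 41.0
```

```bash
python3 -c "
from h import *
move((637,-130),100,-77)"
```

```text
pos [ 465.4 -296.7  138.5] jaw yaw -76.9 tool y [-0.002  0.001 -1.   ] F [ 0.8  0.4 -1.5] w 41.0 t 16.45
shift [-0.1234  0.0383  0.205 ] rotvec [ 0.0018  0.0018 -0.0013] deg 0.2 joint6 2.07
```

Call:
play_rows(series=[[-0.02,0,0.034,0,0,0,0.03],[-0.02,0,0.034,0,0,0,0.03],[-0.02,0,0.034,0,0,0,0.03],[-0.02,0,0.034,0,0,0,0.03],[-0.02,0,0.034,0,0,0,0.03],[-0.02,0,0.034,0,0,0,0.03],[0,0,0,0,0,0,0.03]])

```text
clock: 17.15
position: [639.5, -127.8, 133.2]
ee_rot: [0.553, -0.444, 0.439, -0.552]
contact_force: [-1.0, -0.5, -2.2]
gripper_width: 41.4
```

```bash
python3 -c "
from h import *
w=cork((637,-130))
move((637,-130),-15,-77)"
```

```text
cork [ 637.5 -128.1] [60.9 66.1] ang 11.2 v range 190 260
pos [ 637.5 -129.   132.8] jaw yaw -77.4 tool y [-0.01   0.004 -1.   ] F [-0.7 -0.1 -2.5] w 41.1 t 17.2
shift [0.0019 0.1478 0.0006] rotvec [ 0.0087 -0.0064 -0.0065] deg 0.7 joint6 1.75
```

Call:
play_rows(series=[[0,0.04,0,0.008,-0.006,-0.006,0.03],[0,0.04,0,0,0,0,0.03],[0,0.04,0,0,0,0,0.03],[0,0,0,0,0,0,0.03]])

```text
clock: 17.6
position: [634.5, -130.5, 8.7]
ee_rot: [0.553, -0.441, 0.44, -0.553]
contact_force: [-1.4, 0.3, -3.0]
gripper_width: 41.1
```

```bash
python3 -c "
from h import *
move((637.5,-129),-15,-77)"
```

```text
pos [ 634.5 -130.5    8.7] jaw yaw -77.1 tool y [-0.002  0.    -1.   ] F [-1.4  0.3 -3. ] w 41.1 t 17.6
shift [-0.0008  0.0237  0.0033] rotvec [ 0.0017 -0.0023 -0.0008] deg 0.2 joint6 1.75
```

Call:
play_rows(series=[[-0.001,0.012,0.003,0.001,-0.002,0,0.03],[0,0.006,0,0,0,0,0.03]])

```text
clock: 17.8
position: [638.3, -130.2, -7.8]
ee_rot: [-0.553, 0.44, -0.441, 0.554]
contact_force: [-0.6, 0.6, -2.0]
gripper_width: 40.5
```

Call:
play_rows(series=[[0,0.003,0,0,0,0,0.03]])

```text
clock: 17.9
position: [639.3, -130.5, -9.8]
ee_rot: [-0.552, 0.439, -0.442, 0.554]
contact_force: [-0.1, -0.3, -2.0]
gripper_width: 40.9
```

Call:
play_rows(series=[[0,0.003,-0.002,-0.002,0,0,0.03]])

```text
clock: 18.0
position: [638.4, -131.1, -11.6]
ee_rot: [-0.552, 0.439, -0.442, 0.554]
contact_force: [0.3, 0.2, -1.8]
gripper_width: 40.9
```

Call:
play_rows(series=[[0,0.003,0,0,0,0,0.03]])

```text
clock: 18.1
position: [639.0, -131.2, -13.5]
ee_rot: [-0.552, 0.438, -0.443, 0.555]
contact_force: [-0.6, -0.3, -2.3]
gripper_width: 40.8
```

Call:
play_rows(series=[[0,0.0025,0,-0.003,0,0,0.03]])

```text
clock: 18.2
position: [639.6, -131.3, -15.3]
ee_rot: [-0.553, 0.438, -0.442, 0.554]
contact_force: [-0.5, 0.2, -1.6]
gripper_width: 41.1
```

Call:
play_rows(series=[[0,0.0025,0,0,0,0,0.03]])

```text
clock: 18.3
position: [639.8, -131.3, -15.7]
ee_rot: [-0.553, 0.438, -0.442, 0.554]
contact_force: [-7.0, 3.3, 13.6]
gripper_width: 40.7
```

Call:
play_rows(series=[[0,-0.001,0,0,0,0,0.06],[0,0,0,0,0,0,0.07],[0,0,0,0,0,0,0.08],[0,0,0,0,0,0,0.08],[0,-0.02,0,0,0,0,0.085],[0,-0.04,0,0,0,0,0.085],[0,-0.05,0,0,0,0,0.085],[0,-0.05,0,0,0,0,0.085],[0,0,0,0,0,0,0.085]])

```text
clock: 19.2
position: [640.0, -131.4, 151.1]
ee_rot: [-0.554, 0.437, -0.443, 0.554]
contact_force: [1.6, 0.1, 0.8]
gripper_width: 84.8
```

```bash
python3 -c "
from h import *
w=get_image('wrist');save(w,'w7.png',(220,140,440,320),3)
move((466,-296),140,-62)"
```

```text
pos [ 637.7 -130.8  147.2] jaw yaw -77.0 tool y [-0.    -0.003 -1.   ] F [-0.7 -0.8  0.1] w 85.2 t 19.25
shift [ 0.1222  0.0077 -0.2045] rotvec [ 0.001  -0.2614  0.0025] deg 15.0 joint6 1.75
```

View pics/w7.png

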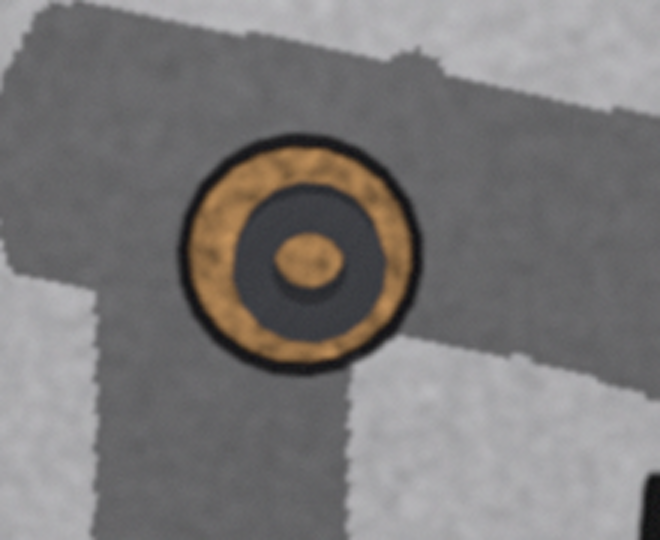

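The collar is flat in the round nest, at crop (309,262). Now the turret.

Call:
play_rows(series=[[0.02,0,-0.034,0,0,0,0.085],[0.02,0,-0.034,0,0,0,0.085],[0.02,0,-0.034,0,0,0,0.085],[0.02,0,-0.034,0,0,0,0.085],[0.02,0,-0.034,0,0,0,0.085],[0.02,0,-0.034,0,0,0,0.085],[0,0,0,0,-0.13,0,0.085],[0,0,0,0,-0.13,0,0.085],[0,0,0,0,0,0,0.085]])

```text
clock: 20.15
position: [453.0, -296.7, 136.2]
ee_rot: [0.609, -0.368, 0.357, -0.606]
contact_force: [-0.3, 0.9, 0.6]
gripper_width: 84.7
```

```bash
python3 -c "
from h import *
move((466,-296),10,-62)
w=get_image('wrist');pr=proj(w,[[466,-296,56]]);print(pr)
g=cv2.cvtColor(w['color'],6);n,l,st,c=cv2.connectedComponentsWithStats((g<48).astype(np.uint8))
for i in range(1,n):
    if np.linalg.norm(c[i]-pr)<70 and 15<st[i,4]<6000: print(st[i],c[i].round(1),plane(w,[c[i]],56).round(1),plane(w,[c[i]],24).round(1))"
```

```text
pos [ 453.  -296.7  136.2] jaw yaw -61.7 tool y [-0.016  0.005 -1.   ] F [-0.3  0.9  0.6] w 84.7 t 20.15
shift [0.007  0.126  0.0133] rotvec [ 0.012   0.006  -0.0117] deg 1.0 joint6 2.35
[[334.0942779  222.06481762]]
[318 159  15  15 176] [325.2 166.2] [[ 497.3 -271.9   56. ]] [[ 495.2 -272.7   24. ]]
[300 190   7   7  42] [303.2 192.9] [[ 473.9 -267.1   56. ]] [[ 468.8 -267.3   24. ]]
[359 190   7   8  43] [362.2 193.7] [[ 493.1 -303.4   56. ]] [[ 490.4 -308.2   24. ]]
[301 246   6   7  34] [303.5 249.3] [[ 437.7 -286.2   56. ]] [[ 428.  -288.9   24. ]]
[357 248   7   6  36] [360.1 250.4] [[ 456.6 -322.7   56. ]] [[ 449.3 -330.    24. ]]
[328 259  12   4  35] [333.3 260.1] [[ 440.8 -309.2   56. ]] [[ 431.5 -314.8   24. ]]
```

Call:
play_rows(series=[[0.006,0.04,0.013,0.012,0.004,-0.011,0.085],[0,0.04,0,0,0,0,0.085],[0,0.03,0,0,0,0,0.085],[0,0,0,0,0,0,0.085]])

```text
clock: 20.6
position: [469.4, -295.1, 22.7]
ee_rot: [-0.604, 0.366, -0.368, 0.605]
contact_force: [-0.4, 0.3, 0.2]
gripper_width: 85.2
```

```bash
python3 -c "
from h import *
move((465.5,-295.8),0,-62)"
```

```text
pos [ 469.4 -295.1   22.7] jaw yaw -62.5 tool y [ 0.003 -0.001 -1.   ] F [-0.4  0.3  0.2] w 85.2 t 20.6
shift [-0.0013  0.0226 -0.0038] rotvec [-0.0025 -0.0095  0.0022] deg 0.6 joint6 2.32
```

Call:
play_rows(series=[[-0.001,0.012,-0.004,-0.002,-0.009,0.002,0.085],[0,0.009,0,0,0,0,0.085],[0,0,0,0,0,0,0.085]])

```text
clock: 20.9
position: [467.1, -296.4, 2.0]
ee_rot: [-0.606, 0.363, -0.365, 0.606]
contact_force: [-0.1, -0.5, 0.1]
gripper_width: 85.0
```

```bash
python3 -c "
from h import *
move((465.5,-295.8),0,-62)"
```

```text
pos [ 467.1 -296.4    2. ] jaw yaw -62.0 tool y [ 0.003 -0.001 -1.   ] F [-0.1 -0.5  0.1] w 85.0 t 20.9
shift [-0.0013  0.002  -0.0011] rotvec [-0.0018 -0.0007  0.0024] deg 0.2 joint6 2.33
```

Call:
play_rows(series=[[-0.001,0.002,-0.001,-0.002,0,0.002,0.07],[0,0,0,0,0,0,0.06],[0,0,0,0,0,0,0.05],[0,0,0,0,0,0,0.04],[0,0,0,0,0,0,0.04],[0,0,0,0,0,0,0.04],[0,0,0,0,0,0,0.04]])

```text
clock: 21.6
position: [466.8, -296.1, 2.4]
ee_rot: [-0.605, 0.363, -0.366, 0.606]
contact_force: [0.4, 0.4, -2.6]
gripper_width: 52.7
```

Call:
play_rows(series=[[0,-0.01,0,0,0,0,0.04],[0,-0.03,0,0,0,0,0.04],[0,-0.04,0,0,0,0,0.04],[0,-0.04,0,0,0,0,0.04],[0,0,0,0,0,0,0.04]])

```text
clock: 22.1
position: [463.4, -295.2, 125.0]
ee_rot: [0.606, -0.367, 0.363, -0.605]
contact_force: [1.3, -1.0, -4.4]
gripper_width: 52.5
```

```bash
python3 -c "
from h import *
move((441,8.5),100,-62)"
```

```text
pos [ 463.4 -295.2  125. ] jaw yaw -62.2 tool y [-0.005  0.002 -1.   ] F [ 1.3 -1.  -4.4] w 52.5 t 22.1
shift [-0.279   0.0257  0.1219] rotvec [ 0.0031 -0.0034 -0.0038] deg 0.3 joint6 2.33
```

Call:
play_rows(series=[[-0.02,0,0.009,0,0,0,0.04],[-0.04,0,0.0175,0,0,0,0.04],[-0.04,0,0.0175,0,0,0,0.04],[-0.04,0,0.0175,0,0,0,0.04],[-0.04,0,0.0175,0,0,0,0.04],[-0.04,0,0.0175,0,0,0,0.04],[-0.04,0,0.0175,0,0,0,0.04],[-0.02,0,0.009,0,0,0,0.04],[0,0,0,0,0.12,0,0.04],[0,0,0,0,0,0,0.04]])

```text
clock: 23.1
position: [433.6, 20.6, 121.0]
ee_rot: [0.582, -0.409, 0.399, -0.579]
contact_force: [0.0, -0.5, -4.5]
gripper_width: 52.5
```

```bash
python3 -c "
from h import *
w=cork((441,8))
move((441,9),-19,-69.5)"
```

```text
cork [450.2  14.2] [54.2 78.4] ang 20.5 v range 176 242
pos [433.6  20.3 121. ] jaw yaw -69.6 tool y [-0.015  0.005 -1.   ] F [-0.5  0.1 -6.2] w 52.9 t 23.15
shift [0.0146 0.1398 0.0046] rotvec [ 0.0119 -0.0025 -0.0098] deg 0.9 joint6 1.52
```

Call:
play_rows(series=[[0.014,0.03,0.004,0.012,-0.002,-0.01,0.04],[0,0.04,0,0,0,0,0.04],[0,0.03,0,0,0,0,0.04],[0,0,0,0,0,0,0.04]])

```text
clock: 23.55
position: [443.7, 6.7, 19.3]
ee_rot: [-0.581, 0.4, -0.403, 0.583]
contact_force: [-0.9, 0.0, -4.9]
gripper_width: 52.6
```

```bash
python3 -c "
from h import *
move((440.5,9),-19,-69.5)"
```

```text
pos [443.7   6.7  19.3] jaw yaw -69.2 tool y [ 0.005  0.001 -1.   ] F [-0.9  0.  -4.9] w 52.6 t 23.55
shift [-0.0033  0.0383 -0.0024] rotvec [-0.0052  0.0058  0.001 ] deg 0.4 joint6 1.55
```

Call:
play_rows(series=[[-0.003,0.015,-0.002,-0.005,0.005,0.001,0.04],[0,0.008,0,0,0,0,0.04],[0,0.004,0,0,0,0,0.04]])

```text
clock: 23.85
position: [443.6, 8.0, -5.9]
ee_rot: [-0.581, 0.401, -0.403, 0.583]
contact_force: [0.2, -0.1, -3.8]
gripper_width: 52.6
```

```bash
python3 -c "
from h import *
move((440.5,9),-18.6,-69.5)"
```

```text
pos [443.6   8.   -5.9] jaw yaw -69.3 tool y [ 0.004  0.    -1.   ] F [ 0.2 -0.1 -3.8] w 52.6 t 23.85
shift [-0.0021  0.0126 -0.0026] rotvec [-0.0039  0.0034  0.0011] deg 0.3 joint6 1.54
```

Call:
play_rows(series=[[-0.002,0.006,-0.003,-0.004,0.003,0.001,0.04],[0,0.004,-0.001,0,0,0,0.04]])

```text
clock: 24.05
position: [440.9, 8.8, -14.8]
ee_rot: [-0.58, 0.402, -0.404, 0.582]
contact_force: [0.0, 0.0, -5.0]
gripper_width: 52.5
```

Call:
play_rows(series=[[0,0.003,0,-0.003,0,0,0.04]])

```text
clock: 24.15
position: [441.1, 8.8, -17.5]
ee_rot: [-0.581, 0.402, -0.403, 0.582]
contact_force: [0.0, -0.0, -4.7]
gripper_width: 52.7
```

Call:
play_rows(series=[[0,0.002,0,-0.001,0,0,0.04]])

```text
clock: 24.25
position: [441.3, 8.9, -18.7]
ee_rot: [-0.581, 0.402, -0.403, 0.581]
contact_force: [-7.6, 3.8, 22.0]
gripper_width: 52.4
```

Call:
play_rows(series=[[0,-0.001,0,0,0,0,0.06],[0,0,0,0,0,0,0.07],[0,0,0,0,0,0,0.08],[0,0,0,0,0,0,0.085],[0,-0.02,0,0,0,0,0.085],[0,-0.04,0,0,0,0,0.085],[0,-0.05,0,0,0,0,0.085],[0,-0.05,0,0,0,0,0.085],[0,0,0,0,0,0,0.085]])

```text
clock: 25.15
position: [444.1, 9.5, 150.4]
ee_rot: [-0.581, 0.4, -0.404, 0.583]
contact_force: [0.6, 0.5, -1.3]
gripper_width: 85.1
```

```bash
python3 -c "
from h import *
w=get_image('wrist');save(w,'w8.png',(200,120,460,330),2)
move((466,-294),140,-56)"
```

```text
pos [441.7   9.1 147.3] jaw yaw -69.3 tool y [ 0.    -0.001 -1.   ] F [-0.4  0.2 -1.6] w 84.5 t 25.2
shift [ 0.2921  0.0078 -0.0845] rotvec [ 0.0005 -0.2316  0.0014] deg 13.3 joint6 1.54
```

View pics/w8.png

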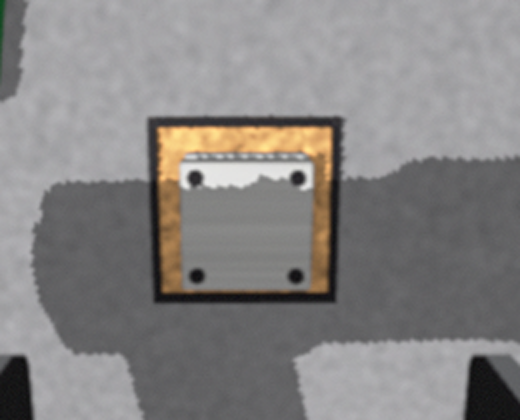

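The turret is flat and square in its nest, with screws at crop (195,178) to (296,276). Now the riser.

Call:
play_rows(series=[[0.02,0,-0.006,0,0,0,0.085],[0.04,0,-0.0115,0,0,0,0.085],[0.04,0,-0.0115,0,0,0,0.085],[0.04,0,-0.0115,0,0,0,0.085],[0.04,0,-0.0115,0,0,0,0.085],[0.04,0,-0.0115,0,0,0,0.085],[0.04,0,-0.0115,0,0,0,0.085],[0.03,0,-0.0115,0,0,0,0.085],[0,0,0,0,-0.115,0,0.085],[0,0,0,0,-0.115,0,0.085]])

```text
clock: 26.2
position: [457.7, -303.3, 132.8]
ee_rot: [0.627, -0.337, 0.323, -0.624]
contact_force: [0.0, 0.0, 0.4]
gripper_width: 85.2
```

Call:
play_rows(series=[[0,0,0,0,0,0,0.085]])

```text
clock: 26.3
position: [456.6, -303.5, 130.8]
ee_rot: [0.627, -0.338, 0.322, -0.624]
contact_force: [-0.1, 0.1, 0.1]
gripper_width: 84.7
```

```bash
python3 -c "
from h import *
move((466,-294),10,-56)
w=get_image('wrist');pr=proj(w,[[466,-294,24]]);print(pr)
g=cv2.cvtColor(w['color'],6);n,l,st,c=cv2.connectedComponentsWithStats((g<45).astype(np.uint8))
Q=[]
for i in range(1,n):
    if np.linalg.norm(c[i]-pr)<70 and 15<st[i,4]<6000: p=plane(w,[c[i]],24)[0];Q.append(p);print(st[i],c[i].round(1),p.round(1))
Q=np.array(Q)
if len(Q)==2: print(Q.mean(0),ang(Q)%180,np.linalg.norm(Q[1]-Q[0]))"
```

```text
pos [ 456.6 -303.5  130.8] jaw yaw -55.7 tool y [-0.023  0.007 -1.   ] F [-0.1  0.1  0.1] w 84.7 t 26.3
shift [-0.0002  0.1206  0.0149] rotvec [ 0.0147  0.0057 -0.0188] deg 1.4 joint6 2.46
[[324.23292664 212.62973116]]
[316 159  15  15 168] [322.7 165.7] [ 495.1 -272.7   24. ]
[315 250  14  14 144] [321.9 256.8] [ 435.  -312.9   24. ]
[ 465.05010323 -292.81181865   24.        ] 33.80000000000001 72.28806700138274
```

Call:
play_rows(series=[[-0.001,0.04,0.014,0.014,0.008,-0.018,0.085],[0,0.04,0,0,0,0,0.085],[0,0.035,0,0,0,0,0.085],[0,0,0,0,0,0,0.085]])

```text
clock: 26.75
position: [467.7, -293.0, 12.0]
ee_rot: [-0.622, 0.335, -0.336, 0.622]
contact_force: [-0.7, 0.5, -0.0]
gripper_width: 84.9
```

```bash
python3 -c "
from h import *
move((465.3,-293.5),-24,-56.2)"
```

```text
pos [ 467.7 -293.    12. ] jaw yaw -56.7 tool y [ 0.002 -0.001 -1.   ] F [-0.7  0.5 -0. ] w 84.9 t 26.75
shift [-0.001   0.036  -0.0023] rotvec [-0.0009 -0.009   0.0015] deg 0.5 joint6 2.42
```

Call:
play_rows(series=[[-0.001,0.018,-0.002,-0.001,-0.009,0.001,0.085],[0,0.014,0,0,0,0,0.085],[0,0,0,0,0,0,0.085]])

```text
clock: 27.05
position: [467.5, -293.3, -18.3]
ee_rot: [0.624, -0.332, 0.334, -0.623]
contact_force: [-0.4, -0.3, 0.1]
gripper_width: 85.1
```

```bash
python3 -c "
from h import *
move((465.3,-293.5),-24,-56.2)"
```

```text
pos [ 467.5 -293.3  -18.3] jaw yaw -56.3 tool y [ 0.002 -0.002 -1.   ] F [-0.4 -0.3  0.1] w 85.1 t 27.05
shift [-0.001   0.0057 -0.0019] rotvec [-0.0005 -0.0009  0.0029] deg 0.2 joint6 2.42
```

Call:
play_rows(series=[[-0.001,0.006,-0.002,0,0,0.003,0.075],[0,0,0,0,0,0,0.065],[0,0,0,0,0,0,0.055],[0,0,0,0,0,0,0.045],[0,0,0,0,0,0,0.045],[0,0,0,0,0,0,0.045],[0,0,0,0,0,0,0.045]])

```text
clock: 27.75
position: [466.5, -293.4, -20.6]
ee_rot: [-0.623, 0.332, -0.335, 0.624]
contact_force: [0.3, 0.1, -3.3]
gripper_width: 56.2
```

Call:
play_rows(series=[[0,-0.01,0,0,0,0,0.045],[0,-0.03,0,0,0,0,0.045],[0,-0.04,0,0,0,0,0.045],[0,-0.04,0,0,0,0,0.045],[0,0,0,0,0,0,0.045]])

```text
clock: 28.25
position: [461.8, -292.0, 100.7]
ee_rot: [-0.623, 0.338, -0.332, 0.623]
contact_force: [2.1, -0.8, -6.8]
gripper_width: 55.9
```

```bash
python3 -c "
from h import *
move((674,129.5),100,-56.2)"
```

```text
pos [ 461.8 -292.   100.7] jaw yaw -56.5 tool y [-0.007  0.005 -1.   ] F [ 2.1 -0.8 -6.8] w 55.9 t 28.25
shift [-0.2345  0.0011  0.4096] rotvec [ 0.0035 -0.0054 -0.0077] deg 0.6 joint6 2.43
```

Call:
play_rows(series=[[-0.012,-0.01,0.02,0,0,0,0.045],[-0.02,-0.01,0.036,0,0,0,0.045],[-0.022,0,0.039,0,0,0,0.045],[-0.022,0,0.039,0,0,0,0.045],[-0.022,0,0.039,0,0,0,0.045],[-0.022,0,0.039,0,0,0,0.045],[-0.022,0,0.039,0,0,0,0.045],[-0.022,0,0.039,0,0,0,0.045],[-0.022,0,0.039,0,0,0,0.045],[-0.022,0,0.039,0,0,0,0.045]])

```text
clock: 29.25
position: [645.6, 93.5, 104.3]
ee_rot: [0.623, -0.355, 0.327, -0.616]
contact_force: [0.5, -1.0, -6.9]
gripper_width: 56.3
```

Call:
play_rows(series=[[-0.015,0,0.028,0,0,0,0.045],[0,0,0,0,0.13,0,0.045],[0,0,0,0,0.13,0,0.045],[0,0,0,0,0.13,0,0.045],[0,0,0,0,0.13,0,0.045],[0,0,0,0,0.13,0,0.045],[0,0,0,0,0.12,0,0.045],[0,0,0,0,0,0,0.045]])

```text
clock: 30.05
position: [650.2, 129.2, 79.1]
ee_rot: [-0.458, 0.573, -0.536, 0.418]
contact_force: [-0.8, -0.1, -6.7]
gripper_width: 56.1
```

```bash
python3 -c "
from h import *
w=cork((674,129))
save(w,'w9.png',(150,80,500,380),2)
move((674,130),-17,-101)"
```

```text
cork [700.3 125.5] [81.8 56.2] ang 78.6 v range 114 202
pos [649.9 129.1  78.8] jaw yaw -103.3 tool y [-0.078  0.007 -0.997] F [-0.6 -0.2 -8.6] w 56.1 t 30.1
shift [-0.0075  0.0936  0.0306] rotvec [ 0.0776 -0.0402  0.0097] deg 5.0 joint6 0.94
```

View pics/w9.png

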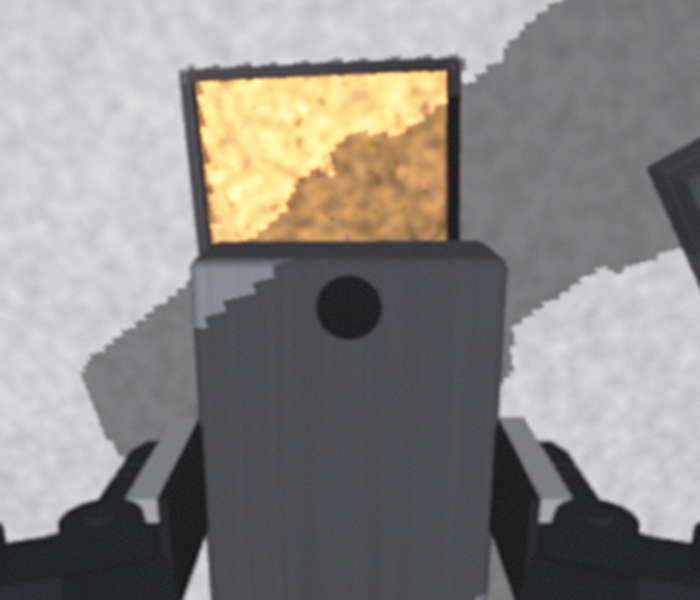

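The nest's cork is visible beyond the riser, with its long axis at −11.4°. The tool has picked up a 4.5° tilt, so I'll correct that first.

Call:
play_rows(series=[[-0.004,0,0.015,0.04,-0.017,0.005,0.045],[-0.003,0,0.01,0.035,-0.017,0.005,0.045],[0,0,0,0,0,0,0.045]])

```text
clock: 30.4
position: [673.8, 129.5, 73.0]
ee_rot: [-0.452, 0.547, -0.544, 0.448]
contact_force: [-0.2, 0.6, -8.0]
gripper_width: 56.1
```

```bash
python3 -c "
from h import *
move((672.7,130.2),-17.6,-101.4)"
```

```text
pos [673.8 129.5  73. ] jaw yaw -100.9 tool y [-0.008 -0.001 -1.   ] F [-0.2  0.6 -8. ] w 56.1 t 30.4
shift [-0.0007  0.0906 -0.0006] rotvec [0.0072 0.0085 0.0024] deg 0.7 joint6 0.96
```

Call:
play_rows(series=[[0,0.03,0,0.007,0.008,0.002,0.045],[0,0.025,0,0,0,0,0.045],[0,0.01,0,0,0,0,0.045],[0,0,0,0,0,0,0.045]])

```text
clock: 30.8
position: [671.6, 128.9, 5.4]
ee_rot: [-0.451, 0.547, -0.545, 0.447]
contact_force: [-0.1, -0.3, -6.5]
gripper_width: 55.8
```

```bash
python3 -c "
from h import *
move((672.7,130.2),-17.6,-101.4)"
```

```text
pos [671.6 128.9   5.4] jaw yaw -101.2 tool y [-0.005 -0.001 -1.   ] F [-0.1 -0.3 -6.5] w 55.8 t 30.8
shift [-0.0015  0.023   0.001 ] rotvec [0.0052 0.0039 0.0018] deg 0.4 joint6 0.95
```

Call:
play_rows(series=[[-0.001,0.01,0.001,0.005,0.004,0.002,0.045],[0,0.006,0,0,0,0,0.045]])

```text
clock: 31.0
position: [674.4, 130.2, -9.3]
ee_rot: [0.447, -0.547, 0.547, -0.449]
contact_force: [0.1, 0.4, -7.4]
gripper_width: 56.0
```

```bash
python3 -c "
from h import *
move((672.7,130.2),-17.6,-101.4)"
```

```text
pos [674.4 130.2  -9.3] jaw yaw -101.4 tool y [ 0.004  0.001 -1.   ] F [ 0.1  0.4 -7.4] w 56.0 t 31.0
shift [ 0.0003  0.0083 -0.0017] rotvec [-0.0032  0.0006 -0.002 ] deg 0.2 joint6 0.95
```

Call:
play_rows(series=[[0,0.004,-0.002,-0.003,0,-0.002,0.045]])

```text
clock: 31.1
position: [673.0, 130.7, -13.0]
ee_rot: [0.448, -0.547, 0.547, -0.449]
contact_force: [0.8, 0.2, -6.7]
gripper_width: 55.7
```

Call:
play_rows(series=[[0,0.0025,0,0,0,0,0.045]])

```text
clock: 31.2
position: [672.9, 130.8, -15.6]
ee_rot: [0.448, -0.547, 0.547, -0.448]
contact_force: [0.0, -0.4, -7.2]
gripper_width: 55.9
```

Call:
play_rows(series=[[0,0.0025,0,0,0,0,0.045]])

```text
clock: 31.3
position: [673.4, 131.0, -17.5]
ee_rot: [0.448, -0.546, 0.547, -0.449]
contact_force: [-5.0, 1.8, 7.8]
gripper_width: 56.2
```

Call:
play_rows(series=[[0,0,0,0,0,0,0.062],[0,0,0,0,0,0,0.07],[0,0,0,0,0,0,0.08],[0,0,0,0,0,0,0.085],[0,-0.02,0,0,0,0,0.085],[0,-0.04,0,0,0,0,0.085],[0,-0.05,0,0,0,0,0.085],[0,-0.05,0,0,0,0,0.085],[0,-0.05,0,0,0,0,0.085],[0,0,0,0,0,0,0.085]])

```text
clock: 32.3
position: [677.7, 131.3, 209.5]
ee_rot: [0.442, -0.542, 0.55, -0.456]
contact_force: [0.7, 0.2, 0.7]
gripper_width: 84.8
```

```bash
python3 -c "
from h import *
w=get_image('wrist');s=get_image('scene');print(read_state()['position'])
a=cv2.resize(w['color'][60:300,180:460],None,fx=1.4,fy=1.4);b=cv2.resize(s['color'][160:360,260:480],None,fx=1.68,fy=1.68)
cv2.imwrite('pics/fin.png',np.hstack([a,b[:336]])[:,:,::-1])"
```

```text
[674.04930035 130.89928697 201.93634533]
```

View pics/fin.png

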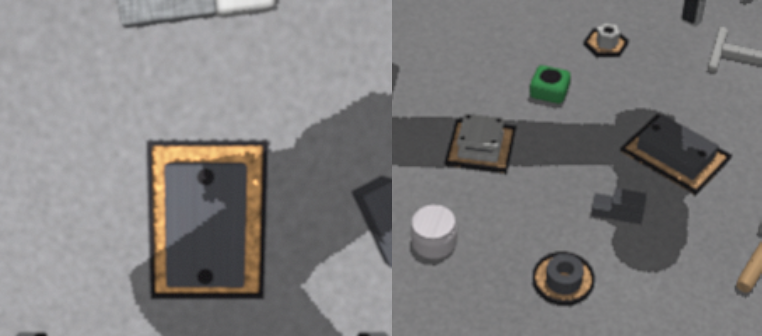

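The wrist and scene views show all four parts lying flat in their nests. The riser is inside its rim with holes at left crop (206,177) and (205,277), and the gripper is clear. Handing in.

```bash
python3 -c "
from h import *
s=read_state();print(s['clock'],s['contact_force'],s['position']);print(job_done())"
```

```text
32.4 [-0.0808137   0.87922651 -0.26637508] [674.04930035 130.89928697 201.93634533]
the job is handed in; nothing more can be done
None
```

I took the tool post apart from the top down: nut to the hexagon nest, collar to the circle, turret to the square and riser to the oblong. I lowered each part until it touched its nest floor and then let go. The job was handed in at 32.4 s of the 134 s allowed.

**Last checks:** the wrist and scene pictures show all four parts upright and flat inside their rims. The gripper is about 200 mm up, with near-zero force on it. The look-alikes were left alone.

**What went wrong or disagreed:**
- **Fingertip position:** the real fingertips sit about 30 mm behind the reported tool point, not at it. Because of this, my first two closings passed over the nut.
- **Pressing on the nut:** while finding that offset, the fingertips pressed on the nut's top with about 50 N for one step. The nut did not move, and the reading stayed under the 120 N wrist limit. The 40 N limit applies to the arm and gripper body, and I took this as finger contact.
- **Camera agreement:** the top and wrist cameras differed by about 2–3 mm in y, well inside the room in the nests.

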